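Push a slab-glass bar through the sprung flap of a UV curing box

ROBOT

A 7-joint arm with a two-finger parallel gripper is mounted at the origin on the work surface. World frame = base frame: x ahead of the robot, y to its left, z up, the work surface at z = 0. Lengths are in mm, angles in rad, forces in N, time in s.
With the tool pointing down it reaches from about 350 to 900 mm from the base axis. Payload 7.2 kg.
Tool frame: the origin (TCP) lies at the very end of the fingers, on their centre line; the grasp point (between the pads) lies 19 mm behind it; z points along the fingers, y is the direction in which the jaws open and shut (so a half turn about z gives the same grasp; the last joint's range is limited). The gripper opens to 85 mm and grips with 20 to 120 N. Pads are 22 mm wide; open, the fingers measure 114 mm over their backs; the gripper's body (76 mm by 85 mm) begins 54 mm behind the grasp point. The pads swing forward as they close: fully open they stand 13 mm farther back than shut.
Start: joints at [-0.068, 0.411, -0.013, 1.596, 0.006, 1.134, -0.082], TCP at [625.003, -0.011, 231.297] pointing down, gripper open.
Joint ranges: [-2.95, 2.95], [-0.29, 1.99], [-1.47, 1.44], [0.14, 2.54], [-1.03, 4.17], [0.13, 1.85], [-2.86, 2.86]. Speed limits (rad/s): [2.39, 2.39, 3.01, 3.01, 3.14, 3.14, 3.14].

INTERFACE

Orientations are given as a rotation vector (axis times angle).
In Python, from cell import env, viewer gives the robot as it stands.
- The arm moves only by the shell command python3 -m crank 'ROWS' [OPENING] [FORCE]. ROWS is a JSON object of lists of equal length, an entry for each row: "xyz": the shift along the tool's x, y, z in mm, a list of three; "dr": the turn, a rotation vector about the tool's x, y, z in rad, a list of three. A call has 1 to 20 rows; each row is the pose to reach, as a shift and turn from the pose commanded when the call began, along the tool's axes at that moment; what a row does not reach only later rows make up. A row lasts 1/12 s, in which the tool goes at most 41.7 mm and 7.16 degrees, less where a joint would pass 70% of its speed; a pose out of reach is approached as far as the arm can. A call with a gripper value outside its range is refused whole. OPENING is the closure, from -1 (fully open) to 1 (shut), set as the call begins (- or left out, the last holds). The fingers move at their own pace and stop on an object; FORCE is the grip in N (left out, the last holds). Time passes only in rows, so rows that repeat a pose let the fingers close. It gives the time, the measured TCP pose, the force and the opening at its end, in the units of the state.
- env.get_obs(): the state, without advancing time (a new reading comes with each control period).
- viewer.grab_frame(name): name is "scene" or "side" or "wrist"; returns the picture (420x560x3 uint8, blue, green, red); there is no depth.
- viewer.camera_info(name): a dict with "camera_matrix" (3x3 intrinsics, pixels), "R" (3x3) and "t" (3): a world point X has camera coordinates R X + t; the wrist camera has in their place "hand_eye" (4x4, takes a point from camera to tool coordinates, whose origin is the TCP and whose axes are the flange's). Camera axes: x right, y down, z forward; pixel columns grow to the right and rows downward; lengths in mm; the calibration is good to about 2 mm. A picture is of the moment at which its call begins: read the wrist's pose just before it. camera_info takes no time and is no camera call.
- env.job_done(): hands the job in, once; it reports no verdict.
The state is a dict: "time_s": time; "joint_pos": joint angles; "qvel": joint speeds; "effort": joint torques, N m; "tool_pos": TCP position; "tool_rot": TCP orientation; "force": force on the tool from outside, world axes, zero at the start; "wrist_torque": the same for the moment, N m; "opening": finger opening in mm.
Only numpy, scipy, OpenCV 4.12 (cv2) and the standard library are available. Lean on these libraries where they do the work, as an engineer would, in place of code of your own. Each camera call takes 0.05 s, during which the arm holds its last target.

TASK

Lay the red glass bar in the loading track of the white UV curing box, in front of its closed orange flap, and let go of it; then take the wooden push stick and with it slide the bar in, so that the glass itself pushes the flap open, until the bar is wholly inside and the flap has swung fully shut behind it. Keep the gripper itself out of the box and off the flap, and do not tip the glass over. Finally lay the stick flat on the bench, clear of the box, and leave everything else where it was.

Things in the scene. Friction and masses are not known exactly. Their poses are not given: they have to be found in the camera images.
- uvbox: white UV curing box, fixed. Origin on the bench (z=0) under the middle of its mouth's outer face; x points level INTO the box, z up. Housing x=0..235 mm, y=-55..55 mm, 105 mm high, amber window on top. Mouth 62 mm wide, 53 mm high above the track floor; the tunnel behind is 62 mm wide, 88 mm high, level with the track, back wall at x=223 mm
- track_mid (a point): middle of the loading track's floor, 85 mm before the mouth, axes as the box. The track is an aluminium plate 110 mm wide, its top 12 mm above the bench, running 170 mm out from the mouth; two dark fences on it, 8 mm high and 5 mm thick, stand 54 mm apart inside, along both sides of the middle line
- flap (a joint): orange plate flap in the mouth, 56 x 49 x 4 mm, hinged along its top edge 51 mm above the track floor; 0 = shut, grows as its lower edge swings inward and up, to 1.5 rad. A light spring and its weight shut it (1 to 2 N opens it). It rides on what is under it (about 1.2 rad on a glass bar) and can shut only when the bar's rear end is 50 mm beyond the mouth and the stick is withdrawn
- flap_mid (a point): middle of the shut flap, 26 mm above the track floor, fixed to the box, x axis pointing into the box
- redbar_mid (a point): RED glass bar 130 x 40 x 34 mm (long axis x, width y, height z), about 0.42 kg, lying flat on the bench; the point is its centre, half-way up (17 mm), x along its length
- redbar: the same red bar, origin at the centre of its underside
- amberbar_mid (a point): AMBER glass bar 130 x 40 x 34 mm (long axis x, width y, height z), about 0.42 kg, lying flat on the bench; the point is its centre, half-way up (17 mm), x along its length. Not to be moved
- greenbar_mid (a point): dark GREEN glass bar 130 x 40 x 34 mm (long axis x, width y, height z), about 0.42 kg, lying flat on the bench; the point is its centre, half-way up (17 mm), x along its length. Not to be moved
- stick_mid (a point): wooden push stick, 0.12 kg, lying on the bench on its underside: the centre of its handle block, which is 70 mm long (x), 20 mm wide (y) and 50 mm high, 25 mm above the underside. x axis = from handle to nose
- stick: the same stick, origin at the underside of the handle's middle. A shaft 16 mm wide, 22 mm high runs along the underside from x=-70 to x=+140 mm and ends in a dark rubber nose 28 mm wide, 22 mm high, its flat pushing face at x=+140 mm. It balances near the handle
- oil: brown bottle, 56 mm across, 150 mm tall, origin at underside. Not to be moved
- mug: blue mug, 76 mm across, 90 mm tall, handle on its +y side, origin at underside. Not to be moved
- pliers: red-handled pliers lying flat, 160 mm long, jaws towards +x, 16 mm high. Not to be moved
- hammer: hammer lying flat along x. Not to be moved
- jar: green jar, 70 mm across, 90 mm tall. Not to be moved
- square: try square lying flat, steel blade 150 mm along x, wooden stock 120 mm along y, 12 mm high. Not to be moved
Mind the look-alikes: they are no part of the job. What is shaped like the stick but blue or yellow is not meant.

How it is judged (in metres and radians):
On the way, in this order (a step that is already met when the one before it is completed fails the run):
1. the red bar lies in the loading track, let go, wholly in front of the shut flap (y of redbar_mid in the frame of uvbox between -0.02 and 0.02 m and z of redbar_mid in the frame of uvbox between 0.022 and 0.035 m and angle between the x axis of redbar_mid and the x axis of uvbox, either way round below 0.17 rad and x of redbar_mid in the frame of uvbox between -0.165 and -0.06 m and value of joint flap below 0.1 rad and contact force between the fingers and redbar below 0.1 N and linear speed of redbar below 0.02 m/s), for 0.2 s.
2. the stick pushes the bar and the bar holds the flap open (value of joint flap above 0.7 rad and contact force between stick and redbar above 0.1 N and contact force between the fingers and redbar below 0.1 N and x of redbar_mid in the frame of uvbox between -0.06 and 0.11 m).
At the end, for the whole second after the job is handed in: The red bar lies flat on the box floor, within 20 mm of the tunnel's middle and 10 degrees of its direction, its rear end at least 47 mm beyond the mouth; the flap is within 0.1 rad of shut; the stick lies on the bench itself (handle centre below 32 mm), not touching the box; all at rest (y of redbar_mid in the frame of uvbox between -0.02 and 0.02 m and z of redbar_mid in the frame of uvbox between 0.022 and 0.035 m and angle between the x axis of redbar_mid and the x axis of uvbox, either way round below 0.17 rad and x of redbar_mid in the frame of uvbox above 0.112 m and value of joint flap below 0.1 rad and linear speed of each of redbar, stick below 0.02 m/s and height (world z) of stick_mid below 0.032 m and contact force between stick and uvbox below 0.05 N).
It fails at once if the gripper is in the box (x of the grasp point in the frame of uvbox between 0.005 and 0.22 m and y of the grasp point in the frame of uvbox between -0.03 and 0.03 m and z of the grasp point in the frame of uvbox below 0.09 m).
It fails at once if the fingers touch the flap (contact force between the fingers and flap above 0.3 N).
It fails at once if the fingers push the red bar through the flap (contact force between the fingers and redbar above 0.5 N and x of redbar_mid in the frame of uvbox between -0.04 and 0.2 m and y of redbar_mid in the frame of uvbox between -0.04 and 0.04 m and z of redbar_mid in the frame of uvbox below 0.06 m).
It fails at once if the red bar is tipped by more than 30 degrees (angle between redbar's own z axis and vertical above 0.52 rad).
It fails at once if a bystander (amber or green bar, bottle, mug, pliers, hammer, jar, square) is moved by more than 20 mm (distance of any of amberbar_mid, greenbar_mid, oil, mug, pliers, hammer, jar, square from where it was at the start of the episode above 0.02 m).
It also fails if it takes over 72 s, if anything falls off the work surface, if the arm or the gripper's body presses on something with over 40 N, if the wrist force passes 120 N, or if a joint passes its speed limit or range.

## Working session

There is one attempt and no reset: what is moved stays moved. The work goes in short steps, Python scripts to look and compute and a shell command to move; the robot and the scene stay as the last step left them, time stands still between calls to the robot, and variables do not carry over. Pictures are saved under pics/ and viewed, and the job is handed in when it is done.

```bash
ls; mkdir -p pics
python3 - <<'E'
from cell import env, viewer
import cv2
for n in ["scene","side","wrist"]:
    cv2.imwrite(f"pics/{n}0.png", viewer.grab_frame(n)); i=viewer.camera_info(n)
    print(n,{k:(v.tolist() if hasattr(v,'tolist') else v) for k,v in i.items()})
print(env.get_obs())
E
```

```text
pics
scene {'camera_matrix': [[523.3391905781242, 0.0, 281.2389185075327], [0.0, 523.3391905781242, 214.48106244262559], [0.0, 0.0, 1.0]], 'R': [[-0.8020293372296075, 0.5972789662459367, -0.002603594289016171], [0.5146536030497387, 0.6888542428814185, -0.5105012252014578], [-0.3031181470828803, -0.4107769084849497, -0.8598730838702815]], 't': [419.0899497389084, -212.86747394200904, 1922.9056565952224]}
side {'camera_matrix': [[410.68941353347464, 0.0, 279.53377020961506], [0.0, 410.68941353347464, 214.0177529431075], [0.0, 0.0, 1.0]], 'R': [[0.9660717681054326, -0.25806160953196544, 0.010466353491774365], [-0.19212143917790694, -0.7451224589975645, -0.6386563032693191], [0.1726113886099442, 0.614977013215286, -0.7694209392386931]], 't': [-500.26555614923177, 155.1332728077822, 1130.484369254119]}
wrist {'camera_matrix': [[319.64447692863564, 0.0, 281.1773365846208], [0.0, 319.64447692863564, 209.65852959759542], [0.0, 0.0, 1.0]], 'hand_eye': [[-8.902358752568338e-05, -0.9622509214593626, -0.2721638407750094, 68.4253466516563], [0.999999595103698, 0.00015805167025274714, -0.0008858962165315119, 0.5603200456973934], [0.0008954704002918353, -0.27216380944253654, 0.962250517777198, -141.96966962635793], [0.0, 0.0, 0.0, 1.0]]}
{'time_s': 0.15, 'joint_pos': array([-0.06822684,  0.41168365, -0.01270615,  1.59683441,  0.00560082,
        1.13431209, -0.08219697]), 'qvel': array([-0.00085857, -0.00176267,  0.00054497, -0.00261567,  0.00164843,
        0.00106748, -0.00103949]), 'effort': array([ 8.68001844e-04, -6.01035547e+01,  6.82709701e-01, -2.99646127e+01,
        1.39312408e-02,  7.85868731e-03, -1.85852571e-05]), 'tool_pos': array([ 6.24624838e+02, -1.96216687e-02,  2.30673670e+02]), 'tool_rot': array([-2.22083178e+00, -2.22093928e+00,  1.42806308e-03]), 'force': array([-0.39468855, -0.10355086, -0.19503167]), 'wrist_torque': array([ 0.0165294 , -0.02143438, -0.03330768]), 'opening': 85.53387938259486}
```

View pics/scene0.png

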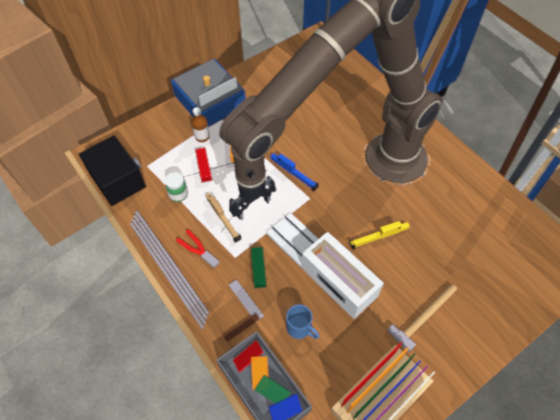

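View pics/side0.png

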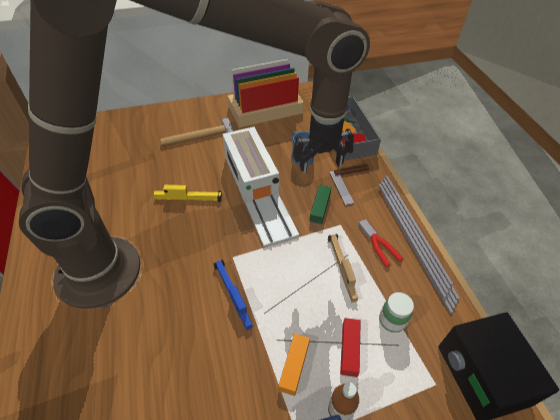

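View pics/wrist0.png

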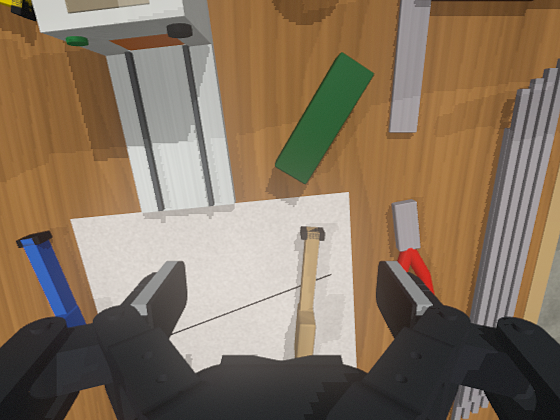

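```bash
cat > h.py <<'E'
import numpy as np, cv2
from scipy.spatial.transform import Rotation as Rn
from cell import env, viewer
def cam(n, obs=None):
    i=viewer.camera_info(n); K=np.array(i["camera_matrix"])
    if n!="wrist":
        R=np.array(i["R"]);t=np.array(i["t"]); return K,R,t
    T=np.eye(4);T[:3,:3]=Rn.from_rotvec(obs["tool_rot"]).as_matrix();T[:3,3]=obs["tool_pos"]
    E=np.linalg.inv(T@np.array(i["hand_eye"]));return K,E[:3,:3],E[:3,3]
def ray(c,uv):
    K,R,t=c;d=R.T@np.linalg.inv(K)@np.array([uv[0],uv[1],1.]);return -R.T@t,d
def onz(c,uv,z):
    o,d=ray(c,uv);return o+d*(z-o[2])/d[2]
def tri(obs):
    A=np.zeros((3,3));b=np.zeros(3)
    for c,uv in obs:
        o,d=ray(c,uv);d/=np.linalg.norm(d);P=np.eye(3)-np.outer(d,d);A+=P;b+=P@o
    x=np.linalg.solve(A,b);return x,[np.round(proj(c,x)-uv,1).tolist() for c,uv in obs]
def proj(c,X):
    K,R,t=c;p=K@(R@np.asarray(X,float)+t);return p[:2]/p[2]
def crop(src,dst,x0,y0,x1,y1,s):
    im=cv2.imread(src)[y0:y1,x0:x1];im=cv2.resize(im,None,fx=s,fy=s,interpolation=cv2.INTER_CUBIC)
    for k in range((x0+19)//20*20,x1,20):
        cv2.putText(im,str(k),((k-x0)*s,8),0,.3,(255,255,255),1);cv2.line(im,((k-x0)*s,10),((k-x0)*s,14),(255,255,255),1)
    for k in range((y0+19)//20*20,y1,20):
        cv2.putText(im,str(k),(0,(k-y0)*s+3),0,.3,(255,255,255),1)
    cv2.imwrite(dst,im)
def wgrab(name):
    o=env.get_obs();cv2.imwrite(name,viewer.grab_frame("wrist"));np.save(name+".npy",np.r_[o["tool_pos"],o["tool_rot"]])
def wcam(name):
    v=np.load(name+".npy");return cam("wrist",dict(tool_pos=v[:3],tool_rot=v[3:]))
def show(rows,src,dst):pass
E
python3 - <<'E'
from h import *
crop("pics/side0.png","pics/side0c.png",210,110,410,400,2) 
crop("pics/side0.png","pics/side0r.png",260,300,400,410,5)
crop("pics/side0.png","pics/side0s.png",300,220,400,310,6)
crop("pics/scene0.png","pics/scene0c.png",160,120,360,300,4)
E
```

```text
(no output)
```

View pics/side0r.png

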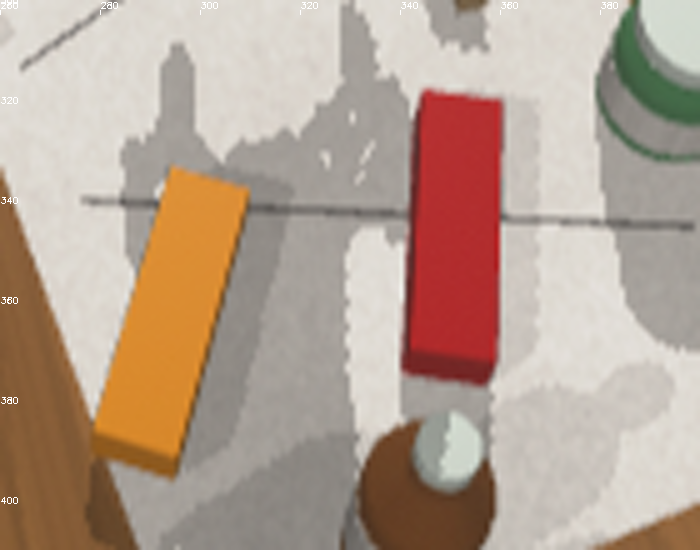

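View pics/side0s.png

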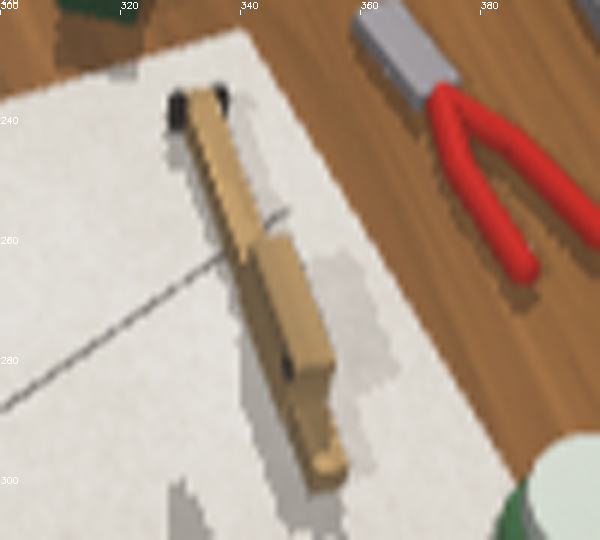

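View pics/scene0c.png

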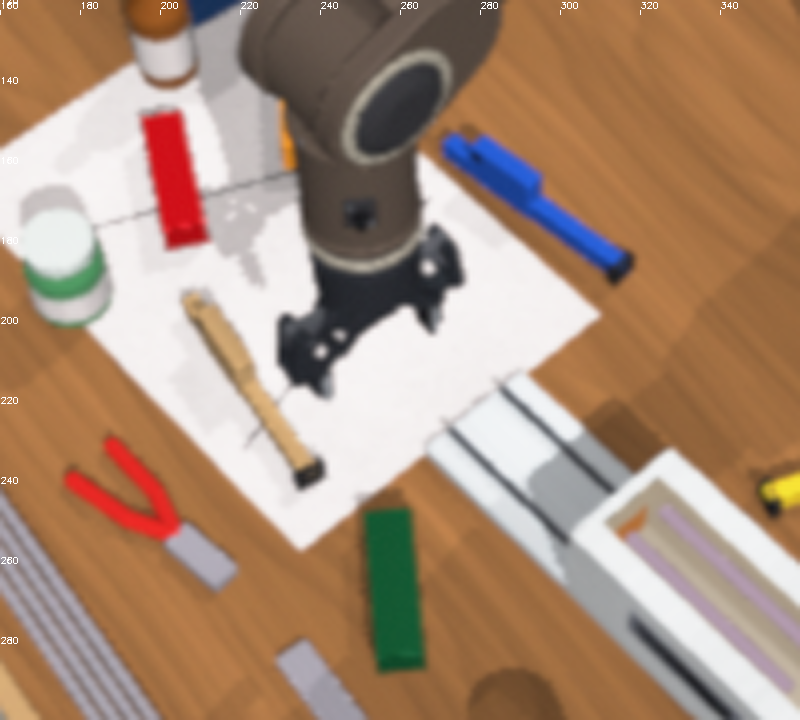

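Run:
```python
from h import *
S,C=cam("side"),cam("scene")
P=[]
for a,b in [((341.2,370),(205.5,147.5)),((359.4,372.2),(195.7,149.5)),((344.6,318),(211.5,175.5)),((360.4,320),(201.2,178.2))]:
    x,e=tri([(S,a),(C,b)]);P.append(x);print(np.round(x,1),e,np.round(onz(S,a,34),1),np.round(onz(C,b,34),1))
P=np.array(P);print(P.mean(0))
# stick: nose top front, handle top, tail
print("stick side z22 nose",onz(S,(300+205/6,220+90/6),22), "handle top ends z50",onz(S,(300+275/6,220+240/6),50),onz(S,(300+318/6,220+365/6),50))
print("scene nose",onz(C,(160+310/4,120+470/4),22),"handle",onz(C,(160+215/4,120+320/4),50),onz(C,(160+248/4,120+372/4),50))
# jar,bottle rough
print("jar side top",onz(S,(398,305),90),"bottle top",onz(S,(349,390),150),"amber",onz(S,(294,365),34))
w=wgrab
```

```text
[ 546.1 -433.5   27.7] [[-0.5, -0.1], [-0.3, 0.0]] [ 545.6 -435.9   34. ] [ 547.1 -428.2   34. ]
[ 581.9 -447.9   28.7] [[-1.6, -0.4], [-1.0, 0.0]] [ 583.7 -451.    34. ] [ 580.5 -441.8   34. ]
[ 597.5 -315.5   28.7] [[-1.0, -0.2], [-0.7, 0.1]] [ 598.2 -318.9   34. ] [ 596.8 -310.7   34. ]
[ 633.1 -329.3   26.9] [[-1.4, -0.3], [-1.0, 0.1]] [ 633.9 -333.7   34. ] [ 632.  -322.6   34. ]
[ 589.65824706 -381.54088532   27.9907533 ]
stick side z22 nose [664.38390141 -63.5002197   22.        ] handle top ends z50 [ 656.08145973 -169.28245241   50.        ] [ 651.12456403 -234.08282021   50.        ]
scene nose [659.79976898 -57.3192124   22.        ] handle [ 650.01286711 -210.63863543   50.        ] [ 655.87038183 -151.10126294   50.        ]
jar side top [ 715.98768968 -343.08603804   90.        ] bottle top [ 518.74297807 -509.25663691  150.        ] amber [ 445.34086611 -397.83962097   34.        ]
```

Run:
```python
from h import *
o=env.get_obs();np.save("pics/wrist0.png.npy",np.r_[o["tool_pos"],o["tool_rot"]])
crop("pics/wrist0.png","pics/wrist0b.png",30,0,250,230,3)
```

```text
(no output)
```

View pics/wrist0b.png

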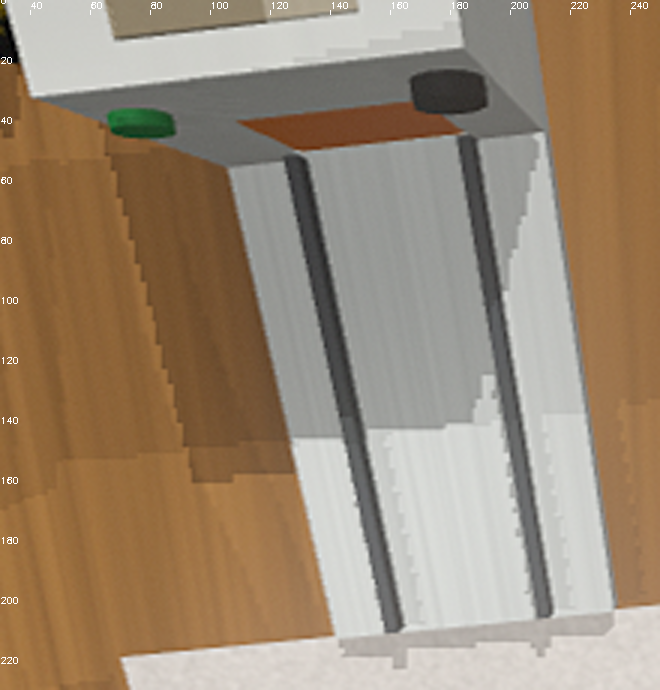

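Run:
```python
from h import *
crop("pics/side0.png","pics/side0b.png",215,120,315,250,5)
W=wcam("pics/wrist0.png")
q=[(141.7,212),(234.7,202.7),(106.7,56),(211,44.3)]
P=np.array([onz(W,a,12) for a in q]);print(P.round(1))
print([np.linalg.norm(P[a]-P[b]).round(1) for a,b in ((0,1),(2,3),(0,2),(1,3))])
m=(P[2]+P[3])/2;n=(P[0]+P[1])/2;d=(m-n)/np.linalg.norm(m-n);print(m,n,d,np.degrees(np.arctan2(d[1],d[0])))
S=cam("side");print([proj(S,p).round(1) for p in P])
```

```text
[[460.6 -36.6  12. ]
 [570.4 -25.2  12. ]
 [444.3 131.3  12. ]
 [552.8 142.2  12. ]]
[np.float64(110.4), np.float64(109.0), np.float64(168.6), np.float64(168.3)]
[498.55700287 136.73307858  12.        ] [515.48368536 -30.89492494  12.        ] [-0.10046675  0.99494042  0.        ] 95.76604857632856
[array([263.6, 244.1]), array([299.1, 233.3]), array([245.9, 202.5]), array([278.7, 193.6])]
```

View pics/side0b.png

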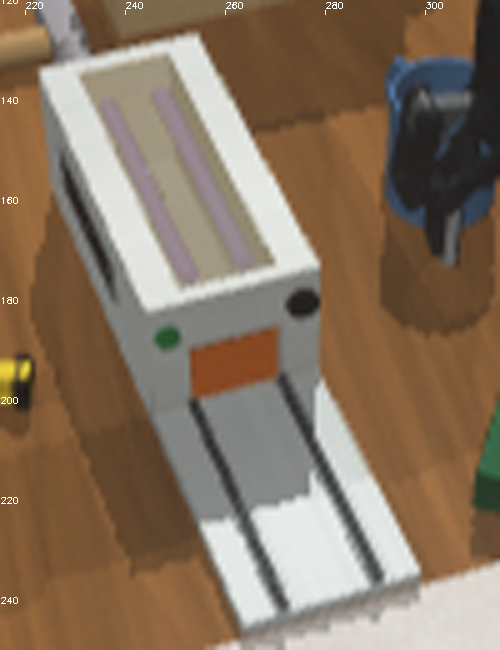

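Candidates for the red bar: red block on the paper (side 351,346 / scene 201,164), pliers' red handles (side 385,250), red book (side 270,95), red tile in the tray (side ~355,138). Only the one on the paper is a 130×40 block. For the stick: the wooden one (side 343,265) as against the blue (233,293) and yellow (187,194) ones; the hammer handle is no stick. Now I'll look closer.

```bash
python3 -m crank '{"xyz":[[-20,-2,0],[-55,-4,0],[-95,-7,0],[-137,-10,0],[-178,-14,0],[-219,-17,0],[-260,-20,0],[-295,-23,0],[-320,-25,0],[-330,-25,0],[-330,-25,0],[-330,-25,0]],"dr":[[0,0,0.03],[0,0,0.07],[0,0,0.12],[0,0,0.17],[0,0,0.22],[0,0,0.27],[0,0,0.32],[0,0,0.37],[0,0,0.4],[0,0,0.41],[0,0,0.41],[0,0,0.41]]}' -
python3 - <<'E'
from h import *
wgrab("pics/w1.png")
E
```

```text
time_s: 1.15
tool_pos: [599.8, -329.6, 230.8]
tool_rot: [-2.626, -1.722, -0.0]
force: [-0.0, 1.1, -0.1]
opening: 85.7
```

View pics/w1.png

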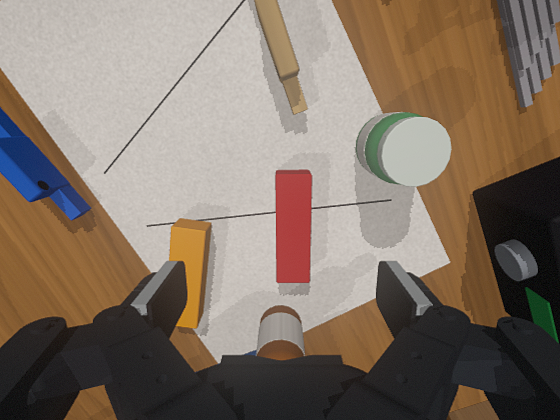

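Run:
```python
from h import *
crop("pics/w1.png","pics/w1c.png",255,155,335,305,5)
```

```text
(no output)
```

View pics/w1c.png

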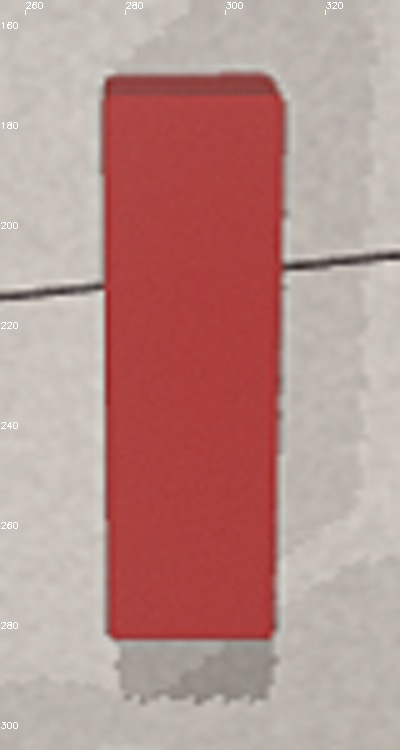

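Run:
```python
from h import *
W=wcam("pics/w1.png");S,C=cam("side"),cam("scene")
q=[(276,174),(311.4,174),(309.6,282.4),(276.6,282.4)]
s=[(344.6,318),(360.4,320),(359.4,372.2),(341.2,370)]
c=[(211.5,175.5),(201.2,178.2),(195.7,149.5),(205.5,147.5)]
P=np.array([onz(W,a,34) for a in q]);print(P.round(1),P.mean(0))
T=np.array([tri([(W,a),(S,b),(C,d)])[0] for a,b,d in zip(q,s,c)]);print(T.round(1),T.mean(0))
print([np.linalg.norm(P[a]-P[b]).round(1) for a,b in ((0,1),(2,3),(0,3),(1,2))])
d=(P[0]+P[1]-P[2]-P[3])[:2];print("bar dir",np.degrees(np.arctan2(d[1],d[0])))
o=env.get_obs();R=Rn.from_rotvec(o["tool_rot"]).as_matrix();print("tool x dir",np.degrees(np.arctan2(R[1,0],R[0,0])),R[:,2])
m=P.mean(0);print("shift tool to bar top centre",R.T@(m-o["tool_pos"]))
```

```text
[[ 600.  -316.1   34. ]
 [ 634.7 -331.1   34. ]
 [ 584.5 -449.5   34. ]
 [ 548.9 -434.    34. ]] [ 591.99842493 -382.66155058   34.        ]
[[ 598.2 -316.    28.5]
 [ 633.6 -330.4   27.3]
 [ 582.6 -448.9   30. ]
 [ 546.6 -434.5   28.5]] [ 590.2334853  -382.45866399   28.59006617]
[np.float64(37.8), np.float64(38.8), np.float64(128.5), np.float64(128.5)]
bar dir 66.7937046422191
tool x dir 66.62417634615642 [-9.90073964e-05  1.55020004e-03 -9.99998794e-01]
shift tool to bar top centre [-53.62186047  13.98883593 196.86654091]
```

```bash
python3 -m crank '{"xyz":[[-10,3,15],[-25,7,45],[-40,11,80],[-50,13,105],[-54,14,118],[-54,14,120],[-54,14,120]],"dr":[[0,0,0],[0,0,0],[0,0,0],[0,0,0],[0,0,0],[0,0,0],[0,0,0]]}' -
python3 - <<'E'
from h import *
wgrab("pics/w2.png")
crop("pics/w2.png","pics/w2c.png",200,60,380,330,2)
E
```

```text
time_s: 1.78
tool_pos: [591.7, -383.8, 110.7]
tool_rot: [-2.625, -1.724, -0.0]
force: [-0.2, 0.7, 0.1]
opening: 85.4
```

View pics/w2.png

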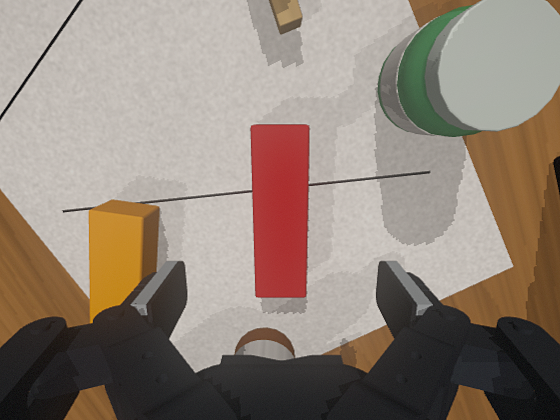

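Run:
```python
from h import *
W1,W=wcam("pics/w1.png"),wcam("pics/w2.png")
q1=[(276,174),(311.4,174),(309.6,282.4),(276.6,282.4)]
q=[(251,125),(309,125),(306.5,297.5),(256,297.2)]
T=np.array([tri([(W1,a),(W,b)])[0] for a,b in zip(q1,q)]);print(T.round(1),T.mean(0))
P=np.array([onz(W,a,34) for a in q]);print(P.round(1),P.mean(0))
o=env.get_obs();R=Rn.from_rotvec(o["tool_rot"]).as_matrix()
print("shift",R.T@(P.mean(0)-o["tool_pos"]))
print("bar in tool",((P-o["tool_pos"])@R).round(1))
for p in [(158,211),(155,265)]: print("amber",R.T@(onz(W,p,34)-o["tool_pos"]))
d=(P[0]+P[1]-P[2]-P[3])[:2];print("bar dir",np.degrees(np.arctan2(d[1],d[0])),np.degrees(np.arctan2(R[1,0],R[0,0])))
print("jar",R.T@(onz(W,(378,90),0)-o["tool_pos"]))
S=cam("side")
for a in [(291.7+3,333.5),(309.8,337.5),(295,391),(279,386)]: print("amber side",R.T@(onz(S,a,34)-o["tool_pos"]))
```

```text
[[ 599.7 -316.3   32.5]
 [ 634.9 -331.6   31.5]
 [ 585.2 -447.5   37.9]
 [ 548.3 -435.5   31.3]] [ 591.99864691 -382.73627974   33.31472784]
[[ 599.6 -316.3   34. ]
 [ 634.8 -331.6   34. ]
 [ 584.8 -450.    34. ]
 [ 549.1 -434.3   34. ]] [ 592.09699942 -383.04514179   34.        ]
shift [ 0.5662844  -0.90539537 78.23490522]
bar in tool [[ 64.8 -20.5  78.3]
 [ 64.8  17.9  78.3]
 [-63.8  18.9  78.2]
 [-63.5 -20.   78.2]]
amber [  5.57831036 -88.30649336  78.13765158]
amber [-36.45992955 -94.98130406  78.09758202]
bar dir 66.94914077992739 66.60675393282789
jar [ 89.28889718  71.2841075  112.38672145]
amber side [   3.61107698 -137.42486768   78.07931504]
amber side [  -0.85049863 -100.6095159    78.11847191]
amber side [-127.28198509 -120.4915235    77.99818424]
amber side [-122.08468347 -156.73099974   77.96025969]
```

```bash
python3 -m crank '{"xyz":[[0,0,15],[0,-1,45],[0,-1,75],[0,-1,92],[0,-1,100],[0,-1,100],[0,-1,100]],"dr":[[0,0,0],[0,0,0],[0,0,0],[0,0,0],[0,0,0],[0,0,0],[0,0,0]]}' - && python3 -m crank '{"xyz":[[0,0,0],[0,0,0],[0,0,0],[0,0,0],[0,0,0],[0,0,0],[0,0,0],[0,0,0]],"dr":[[0,0,0],[0,0,0],[0,0,0],[0,0,0],[0,0,0],[0,0,0],[0,0,0],[0,0,0]]}' 1 60 
python3 -m crank '{"xyz":[[0,0,-3],[0,0,-10],[0,0,-20],[0,0,-30],[0,0,-30]],"dr":[[0,0,0],[0,0,0],[0,0,0],[0,0,0],[0,0,0]]}'
python3 - <<'E'
from h import *
wgrab("pics/w3.png")
E
```

```text
time_s: 2.42
tool_pos: [591.9, -384.7, 13.2]
tool_rot: [2.625, 1.723, 0.002]
force: [0.2, 0.5, 0.1]
opening: 85.3
time_s: 3.08
tool_pos: [591.0, -385.1, 12.6]
tool_rot: [2.626, 1.722, 0.001]
force: [-1.5, 1.2, 6.4]
opening: 39.0
time_s: 3.5
tool_pos: [591.7, -385.7, 44.2]
tool_rot: [2.624, 1.721, 0.003]
force: [0.3, -1.3, -4.2]
opening: 38.7
```

View pics/w3.png

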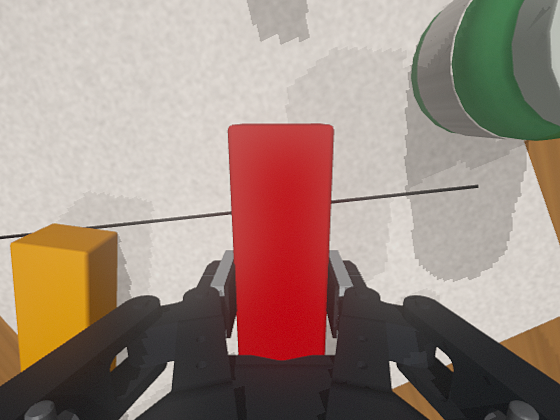

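```bash
python3 -m crank '{"xyz":[[0,0,-15],[7,-5,-45],[22,-15,-75],[47,-32,-85],[80,-55,-85],[112,-77,-85],[145,-99,-85],[177,-122,-85],[210,-144,-85],[242,-166,-85],[275,-188,-85],[308,-211,-85],[333,-228,-85],[351,-241,-85],[362,-248,-85],[362,-248,-85],[362,-248,-85],[362,-248,-85]],"dr":[[0,0,0],[0,0,0],[0,0,-0.03],[0,0,-0.07],[0,0,-0.11],[0,0,-0.16],[0,0,-0.21],[0,0,-0.26],[0,0,-0.31],[0,0,-0.36],[0,0,-0.41],[0,0,-0.45],[0,0,-0.48],[0,0,-0.5],[0,0,-0.509],[0,0,-0.509],[0,0,-0.509],[0,0,-0.509]]}'
python3 - <<'E'
from h import *
wgrab("pics/w4.png")
crop("pics/w4.png","pics/w4c.png",100,0,380,330,2)
cv2.imwrite("pics/side4.png",viewer.grab_frame("side"));crop("pics/side4.png","pics/side4c.png",200,100,360,260,4)
E
```

```text
time_s: 5.05
tool_pos: [507.7, 44.5, 126.6]
tool_rot: [2.111, 2.326, -0.001]
force: [0.3, -0.1, -4.7]
opening: 38.8
```

View pics/w4c.png

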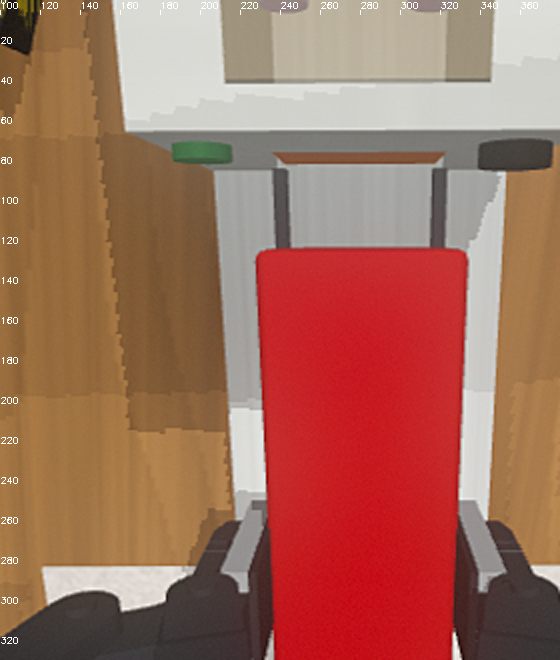

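View pics/side4c.png

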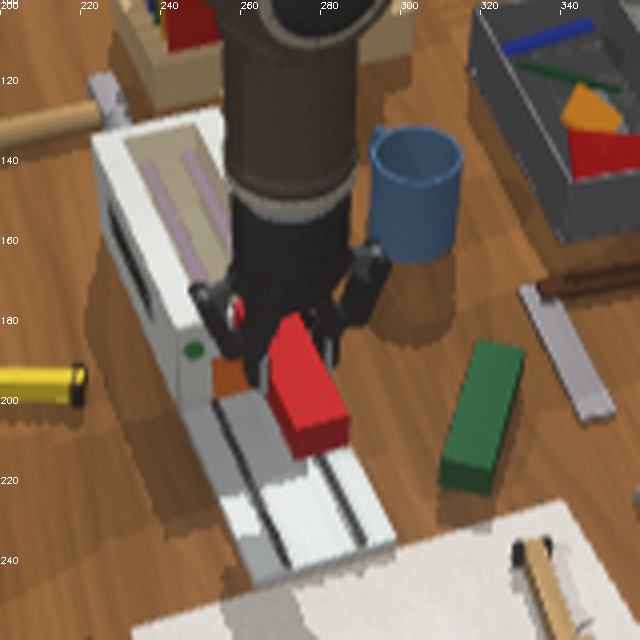

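Run:
```python
from h import *
W=wcam("pics/w4.png")
v=np.load("pics/w4.png.npy");R=Rn.from_rotvec(v[3:]).as_matrix()
f=lambda p,z:(R.T@(onz(W,p,z)-v[:3])).round(1)
print("mouth base",f((206.5,85),12),f((352.5,85),12), onz(W,(206.5,85),12),onz(W,(352.5,85),12))
print("fence inner top mouth",f((244.5,86),20),f((316,86),20)," near",f((244.8,122),20),f((316.5,122),20))
print("plate edges",f((212.5,200),12),f((349.5,200),12))
print("box top edge",f((162,66),105),f((379,66),105))
top=126.6-12.6+34
print("bar",f((228.5,125),top),f((333.5,125),top))
```

```text
mouth base [ 93.2 -55.8 114.4] [ 93.1  53.8 114.5] [443.14565545 131.68506856  12.        ] [552.26174252 142.27324726  12.        ]
fence inner top mouth [ 91.7 -26.4 106.5] [ 91.7  25.6 106.5]  near [ 66.4 -27.  106.5] [ 66.4  26.8 106.5]
plate edges [  4.1 -56.5 114.5] [  4.1  56.8 114.6]
box top edge [ 92.6 -55.8  21.4] [92.5 46.5 21.5]
bar [ 66.4 -18.8 -21.5] [ 66.4  19.4 -21.5]
```

```bash
python3 -m crank '{"xyz":[[0,0,15],[0,0,45],[0,0,72],[0,0,88],[0,0,95],[0,0,98],[0,0,100],[0,0,100]],"dr":[[0,0,0],[0,0,0],[0,0,0],[0,0,0],[0,0,0],[0,0,0],[0,0,0],[0,0,0]]}'
```

```text
time_s: 5.82
tool_pos: [508.0, 45.8, 26.9]
tool_rot: [2.109, 2.327, 0.001]
force: [0.5, 0.9, -4.3]
opening: 38.8
```

```bash
python3 -m crank '{"xyz":[[0,0,1],[0,0,2],[0,0,2]],"dr":[[0,0,0],[0,0,0],[0,0,0]]}'
```

```text
time_s: 6.07
tool_pos: [507.7, 46.2, 24.9]
tool_rot: [2.108, 2.328, 0.001]
force: [-0.0, 0.5, -5.2]
opening: 38.6
```

```bash
python3 -m crank '{"xyz":[[0,0,1],[0,0,1]],"dr":[[0,0,0],[0,0,0]]}'; python3 -m crank '{"xyz":[[0,0,0],[0,0,0],[0,0,0],[0,0,0],[0,0,0],[0,0,0]],"dr":[[0,0,0],[0,0,0],[0,0,0],[0,0,0],[0,0,0],[0,0,0]]}' -1; python3 -m crank '{"xyz":[[0,0,-15],[0,0,-45],[0,0,-85],[0,0,-115],[0,0,-130],[0,0,-130]],"dr":[[0,0,0],[0,0,0],[0,0,0],[0,0,0],[0,0,0],[0,0,0]]}'
python3 - <<'E'
from h import *
wgrab("pics/w5.png")
E
```

```text
time_s: 6.23
tool_pos: [507.7, 46.2, 24.5]
tool_rot: [2.108, 2.328, 0.001]
force: [-2.5, -0.4, 7.5]
opening: 38.7
time_s: 6.73
tool_pos: [507.3, 46.2, 23.3]
tool_rot: [2.109, 2.329, 0.0]
force: [-0.4, 0.0, 0.6]
opening: 85.3
time_s: 7.23
tool_pos: [509.5, 46.5, 157.2]
tool_rot: [2.106, 2.325, 0.008]
force: [0.3, -0.1, 0.3]
opening: 85.4
```

View pics/w5.png

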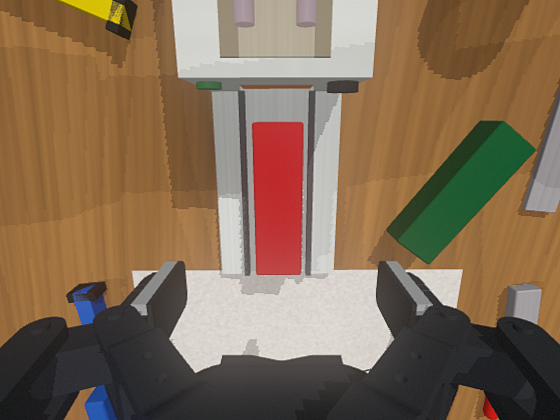

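```bash
python3 -m crank '{"xyz":[[-10,6,-10],[-35,20,-30],[-68,40,-50],[-102,60,-50],[-136,80,-50],[-170,100,-50],[-195,115,-50],[-207,122,-50],[-210,124,-50],[-210,124,-50],[-210,124,-50]],"dr":[[0,0,0.01],[0,0,0.03],[0,0,0.07],[0,0,0.1],[0,0,0.13],[0,0,0.16],[0,0,0.18],[0,0,0.19],[0,0,0.19],[0,0,0.19],[0,0,0.19]]}'
python3 - <<'E'
from h import *
W=wcam("pics/w5.png")
B=np.array([498.3,137.2,0]);d=np.array([-.1005,.995,0]);n=np.array([-d[1],d[0],0])
P=np.array([onz(W,a,46) for a in [(253,122.3),(303,122.3),(301,274),(256,274)]]);c=P.mean(0)
print("bar in box",(c-B)@d,(c-B)@n,[((p-B)@d).round(1) for p in P])
wgrab("pics/w6.png")
E
```

```text
time_s: 8.2
tool_pos: [650.6, -149.3, 201.9]
tool_rot: [-2.317, -2.118, 0.001]
force: [-0.5, 0.5, 0.2]
opening: 85.3
bar in box -89.01312472450392 -0.8027610455114301 [np.float64(-25.1), np.float64(-25.2), np.float64(-153.0), np.float64(-152.8)]
```

View pics/w6.png

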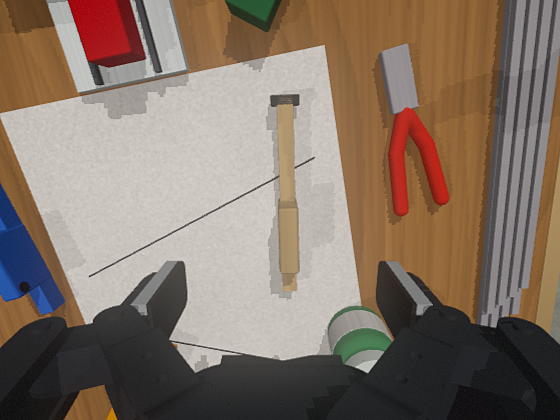

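Run:
```python
from h import *
crop("pics/w6.png","pics/w6c.png",255,85,325,305,4)
im=cv2.imread("pics/w6c.png")
cv2.imwrite("pics/w6d.png",im[:600])
```

```text
(no output)
```

View pics/w6c.png

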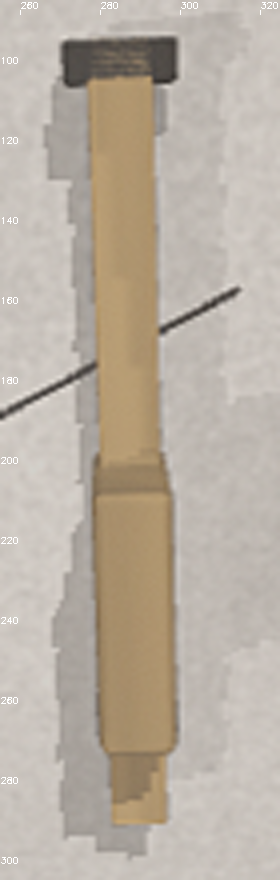

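Run:
```python
from h import *
W=wcam("pics/w6.png");v=np.load("pics/w6.png.npy");R=Rn.from_rotvec(v[3:]).as_matrix()
P=np.array([onz(W,a,50) for a in [(278.8,208),(297.5,208),(299,273),(280.2,273)]]);c=P.mean(0)
print(P.round(1),c,[np.linalg.norm(P[a]-P[b]).round(1) for a,b in ((0,1),(2,3),(0,3),(1,2))])
d=(P[0]+P[1]-P[2]-P[3])[:2];print("handle dir",np.degrees(np.arctan2(d[1],d[0])))
a=onz(W,(285.1,105),22);b=onz(W,(287.8,197.5),22);e=a-b;print("shaft",a,b,np.degrees(np.arctan2(e[1],e[0])))
nf=onz(W,((62+177)/8+255,85+38/4),22);print("nose front",nf,"dist from handle",np.linalg.norm((nf-c)[:2]))
print("tool x dir",np.degrees(np.arctan2(R[1,0],R[0,0])));print("shift",R.T@(c-v[:3]))
# height check with side camera
S=cam("side");print(proj(S,np.r_[c[:2],50]),proj(S,np.r_[c[:2],30]))
```

```text
[[ 647.2 -161.9   50. ]
 [ 664.9 -163.5   50. ]
 [ 661.3 -231.7   50. ]
 [ 642.3 -230.    50. ]] [ 653.9300506  -196.77276336   50.        ] [np.float64(17.8), np.float64(19.0), np.float64(68.3), np.float64(68.3)]
handle dir 86.41970892352575
shaft [661.58393889 -68.19603306  22.        ] [ 656.4921768  -159.19396702   22.        ] 86.79737146829258
nose front [662.19135709 -58.72516103  22.        ] dist from handle 138.29457578738885
tool x dir 84.85410269047625
shift [-47.13393196   7.92037763 151.84631986]
[348.79067835 268.65098543] [347.74295933 272.65826431]
```

```bash
python3 -m crank '{"xyz":[[-10,2,10],[-28,5,40],[-42,8,78],[-47,8,115],[-47,8,145],[-47,8,168],[-47,8,182],[-47,8,188],[-47,8,188],[-47,8,188]],"dr":[[0,0,0],[0,0,-0.01],[0,0,-0.03],[0,0,-0.03],[0,0,-0.03],[0,0,-0.03],[0,0,-0.03],[0,0,-0.03],[0,0,-0.03],[0,0,-0.03]]}'; python3 -m crank '{"xyz":[[0,0,0],[0,0,0],[0,0,0],[0,0,0],[0,0,0],[0,0,0],[0,0,0],[0,0,0],[0,0,0]],"dr":[[0,0,0],[0,0,0],[0,0,0],[0,0,0],[0,0,0],[0,0,0],[0,0,0],[0,0,0],[0,0,0]]}' 1 60; python3 -m crank '{"xyz":[[0,0,-4],[0,0,-14],[0,0,-30],[0,0,-45],[0,0,-50],[0,0,-50]],"dr":[[0,0,0],[0,0,0],[0,0,0],[0,0,0],[0,0,0],[0,0,0]]}';python3 - <<'E'
from h import *
wgrab("pics/w7.png")
cv2.imwrite("pics/side7.png",viewer.grab_frame("side"));crop("pics/side7.png","pics/side7c.png",260,180,420,320,5)
E
```

```text
time_s: 9.08
tool_pos: [655.9, -198.1, 16.4]
tool_rot: [2.287, 2.152, 0.001]
force: [-0.4, 0.1, 0.8]
opening: 85.4
time_s: 9.83
tool_pos: [655.5, -198.2, 15.9]
tool_rot: [2.288, 2.152, 0.001]
force: [-0.5, 0.7, 5.6]
opening: 19.4
time_s: 10.33
tool_pos: [656.1, -198.4, 67.2]
tool_rot: [2.287, 2.151, 0.002]
force: [-0.3, -0.4, -1.2]
opening: 19.0
```

View pics/w7.png

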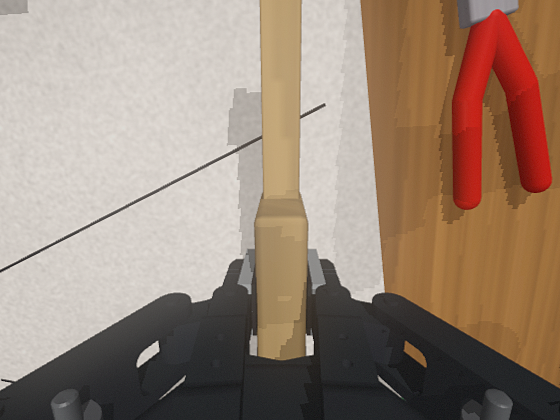

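View pics/side7c.png

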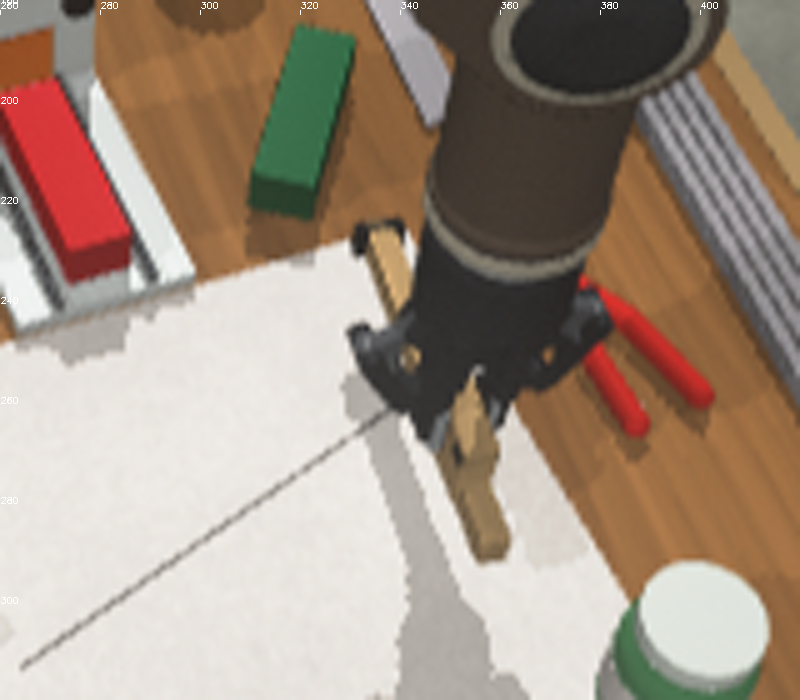

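```bash
python3 -m crank '{"xyz":[[1,-8,0],[3,-26,0],[6,-52,0],[8,-78,0],[11,-103,0],[13,-120,0],[13,-127,0],[13,-127,0],[13,-127,0]],"dr":[[0,0,-0.01],[0,0,-0.03],[0,0,-0.06],[0,0,-0.09],[0,0,-0.12],[0,0,-0.15],[0,0,-0.163],[0,0,-0.163],[0,0,-0.163]]}';python3 - <<'E'
from h import *
wgrab("pics/w8.png")
cv2.imwrite("pics/side8.png",viewer.grab_frame("side"));crop("pics/side8.png","pics/side8c.png",220,170,360,310,5)
E
```

```text
time_s: 11.18
tool_pos: [529.6, -177.5, 65.3]
tool_rot: [2.106, 2.331, 0.001]
force: [0.4, 0.3, -1.5]
opening: 19.2
```

View pics/w8.png

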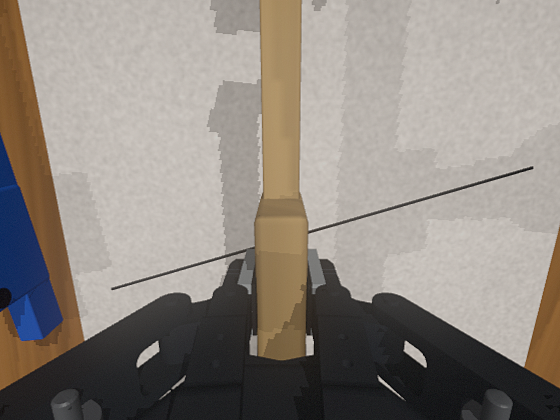

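View pics/side8c.png

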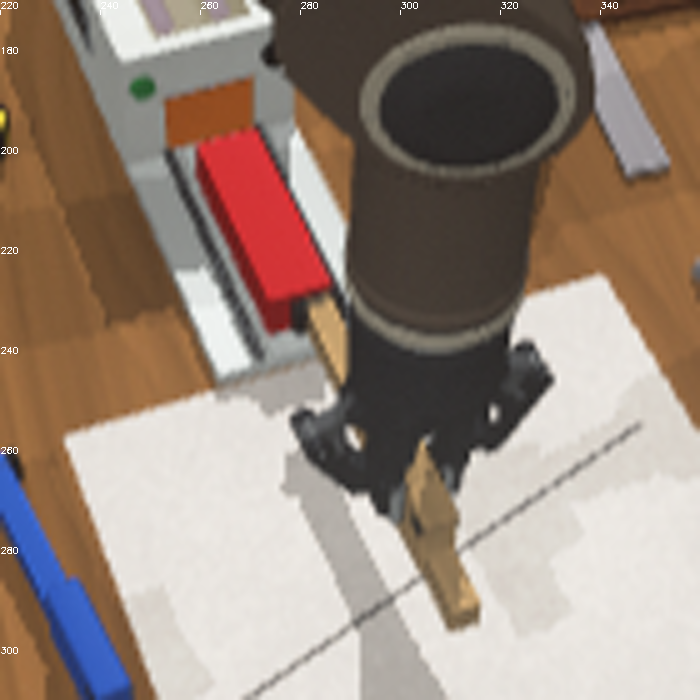

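Run:
```python
from h import *
S=cam("side");v=np.load("pics/w8.png.npy");R=Rn.from_rotvec(v[3:]).as_matrix()
print("dir",np.degrees(np.arctan2(R[1,0],R[0,0])),R[:,2])
for p in [(141,-14,15.9),(141,-14,-6),(131,-14,15.9),(131,-14,-6),(131,8,-6),(-69,-8,15.9),(-69,8,-6),(-69,-8,-6),(36,-10,-34)]:
    print(p,proj(S,R@np.array(p)+v[:3]).round(1))
```

```text
dir 95.80272191616655 [ 5.77955206e-04 -9.83845036e-06 -9.99999833e-01]
(141, -14, 15.9) [277.6 234. ]
(141, -14, -6) [277.7 229.2]
(131, -14, 15.9) [278.9 236.6]
(131, -14, -6) [278.9 231.9]
(131, 8, -6) [286.4 229.7]
(-69, -8, 15.9) [309.2 296. ]
(-69, 8, -6) [315.7 289.7]
(-69, -8, -6) [309.8 291.7]
(36, -10, -34) [293.6 252.5]
```

```bash
python3 -m crank '{"xyz":[[0,0,8],[0,0,20],[0,0,30],[0,0,34],[0,0,34],[0,0,34]],"dr":[[0,0,0],[0,0,0],[0,0,0],[0,0,0],[0,0,0],[0,0,0]]}';python3 - <<'E'
from h import *
cv2.imwrite("pics/side9.png",viewer.grab_frame("side"));crop("pics/side9.png","pics/side9c.png",220,170,340,290,5)
E
```

```text
time_s: 11.78
tool_pos: [528.8, -177.3, 30.5]
tool_rot: [-2.104, -2.331, 0.001]
force: [-0.9, 0.0, -1.2]
opening: 19.3
```

View pics/side9c.png

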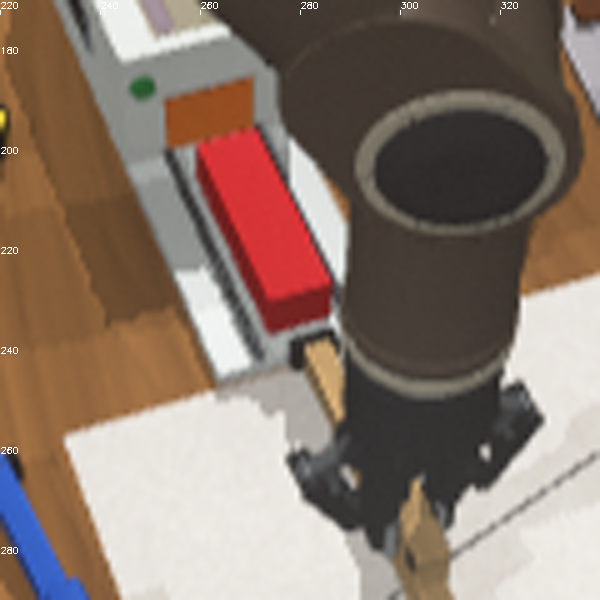

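```bash
python3 -m crank '{"xyz":[[3,0,0],[8,0,0],[14,0,0],[20,0,0],[26,0,0],[32,0,0],[38,0,0],[44,0,0],[50,0,0],[56,0,0],[62,0,0],[68,0,0],[74,0,0],[80,0,0],[86,0,0],[92,0,0]],"dr":[[0,0,0],[0,0,0],[0,0,0],[0,0,0],[0,0,0],[0,0,0],[0,0,0],[0,0,0],[0,0,0],[0,0,0],[0,0,0],[0,0,0],[0,0,0],[0,0,0],[0,0,0],[0,0,0]]}';python3 - <<'E'
from h import *
wgrab("pics/w10.png")
cv2.imwrite("pics/side10.png",viewer.grab_frame("side"));crop("pics/side10.png","pics/side10c.png",200,150,340,290,5)
E
```

```text
time_s: 13.17
tool_pos: [519.8, -85.9, 31.4]
tool_rot: [2.106, 2.331, -0.0]
force: [0.1, -5.1, 1.1]
opening: 19.3
```

View pics/side10c.png

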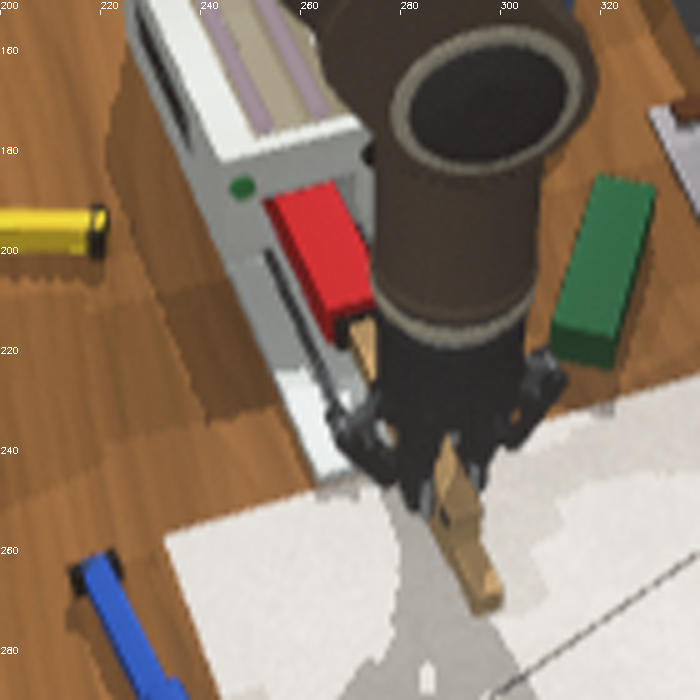

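View pics/w10.png

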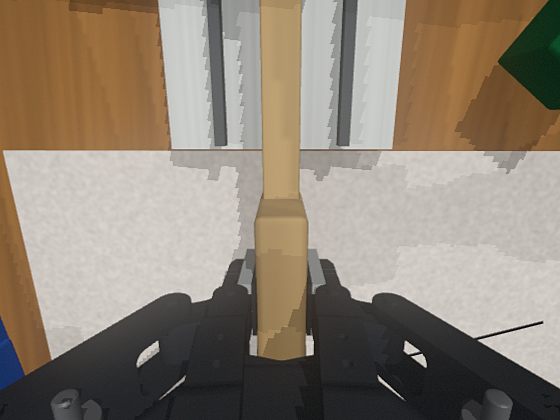

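```bash
python3 -m crank '{"xyz":[[6,0,0],[12,0,0],[18,0,0],[24,0,0],[30,0,0],[36,0,0],[42,0,0],[48,0,0],[54,0,0],[60,0,0],[66,0,0],[72,0,0],[78,0,0],[84,0,0],[90,0,0],[96,0,0],[102,0,0],[108,0,0]],"dr":[[0,0,0],[0,0,0],[0,0,0],[0,0,0],[0,0,0],[0,0,0],[0,0,0],[0,0,0],[0,0,0],[0,0,0],[0,0,0],[0,0,0],[0,0,0],[0,0,0],[0,0,0],[0,0,0],[0,0,0],[0,0,0]]}';python3 - <<'E'
from h import *
cv2.imwrite("pics/side11.png",viewer.grab_frame("side"));crop("pics/side11.png","pics/side11c.png",200,130,340,270,4)
cv2.imwrite("pics/scene11.png",viewer.grab_frame("scene"));crop("pics/scene11.png","pics/scene11c.png",220,170,390,320,4)
E
```

```text
time_s: 14.77
tool_pos: [508.6, 22.2, 31.3]
tool_rot: [-2.105, -2.332, 0.0]
force: [-0.2, -3.5, -0.2]
opening: 19.0
```

View pics/side11c.png

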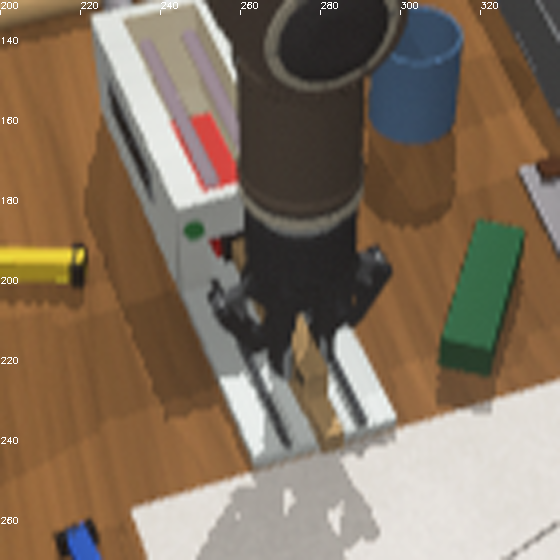

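View pics/scene11c.png

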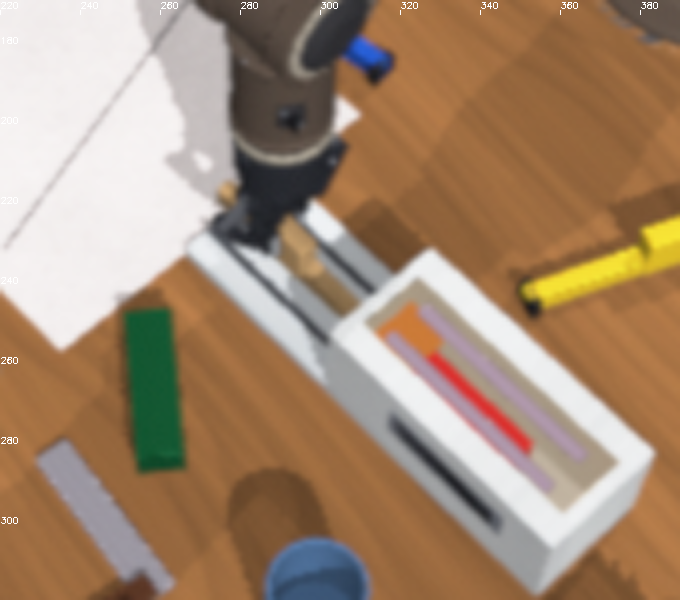

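```bash
python3 -m crank '{"xyz":[[6,0,0],[12,0,0],[18,0,0],[24,0,0],[30,0,0],[36,0,0],[41,0,0],[44,0,0],[45,0,0],[45,0,0]],"dr":[[0,0,0],[0,0,0],[0,0,0],[0,0,0],[0,0,0],[0,0,0],[0,0,0],[0,0,0],[0,0,0],[0,0,0]]}';python3 - <<'E'
from h import *
cv2.imwrite("pics/scene12.png",viewer.grab_frame("scene"));crop("pics/scene12.png","pics/scene12c.png",270,200,390,320,5)
E
```

```text
time_s: 15.7
tool_pos: [504.0, 67.1, 31.2]
tool_rot: [-2.104, -2.332, -0.0]
force: [-0.6, 0.9, -3.1]
opening: 19.2
```

View pics/scene12c.png

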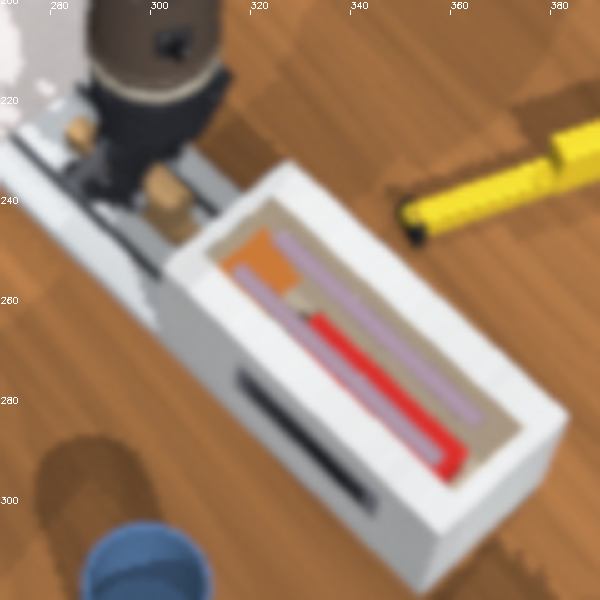

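```bash
python3 - <<'E'
from h import *
C=cam("scene");B=np.array([498.3,137.2,0]);d=np.array([-.1015,.9948,0]);n=np.array([-d[1],d[0],0])
for p in [(333.3,263),(363.2,290.5),(359,296.5)]:
    X=onz(C,(p[0],p[1]),46);print((X-B)@d,(X-B)@n)
E
python3 -m crank '{"xyz":[[-3,0,0],[-10,0,0],[-20,0,0],[-32,0,0],[-44,0,0],[-56,0,0],[-68,0,0],[-80,0,0],[-92,0,0],[-104,0,0],[-116,0,0],[-128,0,0],[-140,0,0],[-155,0,0],[-175,0,0],[-195,0,0],[-215,0,0],[-235,0,0],[-245,0,0],[-250,0,0]],"dr":[[0,0,0],[0,0,0],[0,0,0],[0,0,0],[0,0,0],[0,0,0],[0,0,0],[0,0,0],[0,0,0],[0,0,0],[0,0,0],[0,0,0],[0,0,0],[0,0,0],[0,0,0],[0,0,0],[0,0,0],[0,0,0],[0,0,0],[0,0,0]]}';python3 - <<'E'
from h import *
cv2.imwrite("pics/scene13.png",viewer.grab_frame("scene"));crop("pics/scene13.png","pics/scene13c.png",230,180,390,320,5)
cv2.imwrite("pics/side13.png",viewer.grab_frame("side"));crop("pics/side13.png","pics/side13c.png",200,130,340,290,5)
E
```

```text
75.85243416844514 16.15050076534134
203.22195759989333 17.377591621571913
207.94362534842747 -6.427289642597472
time_s: 17.42
tool_pos: [529.5, -184.7, 31.2]
tool_rot: [2.108, 2.329, -0.001]
force: [-0.6, 1.0, -1.2]
opening: 18.9
```

View pics/scene13c.png

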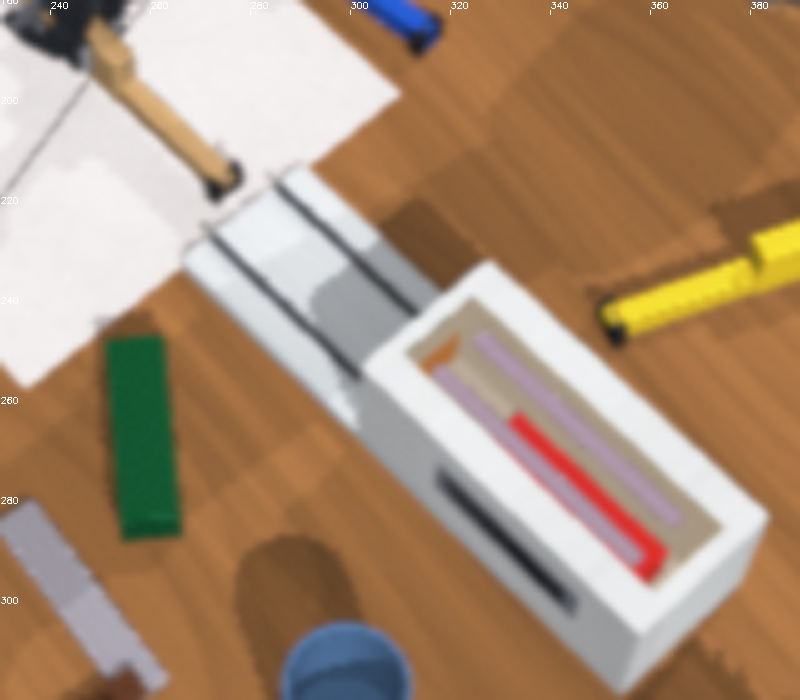

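View pics/side13c.png

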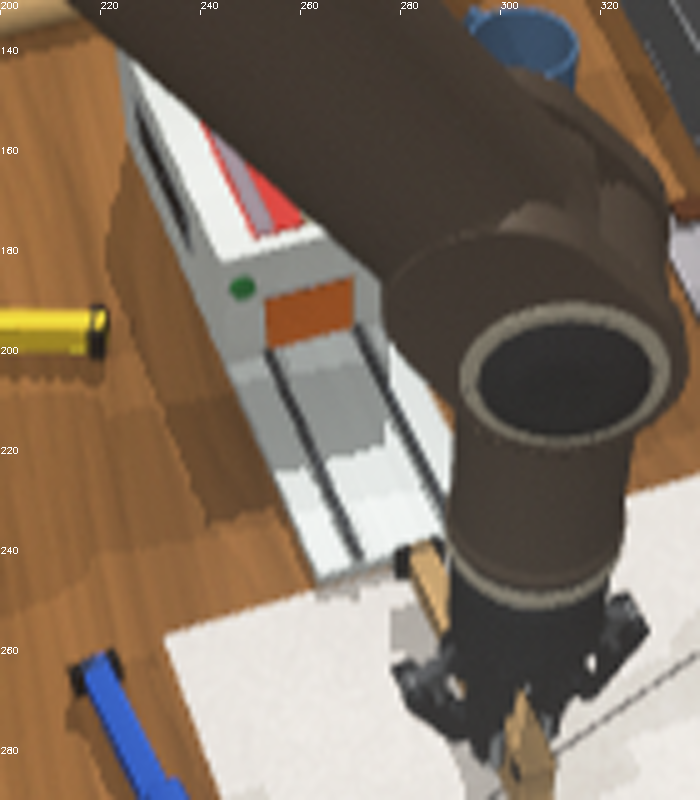

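```bash
python3 -m crank '{"xyz":[[-8,0,0],[-20,0,2],[-30,0,6],[-35,0,10],[-35,0,13],[-35,0,15],[-35,0,15]],"dr":[[0,0,0],[0,0,0],[0,0,0],[0,0,0],[0,0,0],[0,0,0],[0,0,0]]}'; python3 -m crank '{"xyz":[[0,0,0.5],[0,0,1],[0,0,1]],"dr":[[0,0,0],[0,0,0],[0,0,0]]}'
```

```text
time_s: 18.1
tool_pos: [532.9, -217.1, 16.0]
tool_rot: [-2.105, -2.331, 0.0]
force: [0.1, 0.1, -1.2]
opening: 19.0
time_s: 18.35
tool_pos: [533.1, -216.8, 15.8]
tool_rot: [-2.105, -2.332, 0.0]
force: [-3.0, 0.4, 5.8]
opening: 19.2
```

Contact with the bench; release, rise, and check.

```bash
python3 -m crank '{"xyz":[[0,0,0],[0,0,0],[0,0,0],[0,0,0],[0,0,0],[0,0,0],[0,0,0]],"dr":[[0,0,0],[0,0,0],[0,0,0],[0,0,0],[0,0,0],[0,0,0],[0,0,0]]}' -1;python3 -m crank '{"xyz":[[0,0,-5],[0,0,-20],[0,0,-50],[0,0,-85],[0,0,-120],[0,0,-155],[0,0,-180],[0,0,-190],[0,0,-190],[0,0,-190],[0,0,-190],[0,0,-190]],"dr":[[0,0,0],[0,0,0],[0,0,0],[0,0,0],[0,0,0],[0,0,0],[0,0,0],[0,0,0],[0,0,0],[0,0,0],[0,0,0],[0,0,0]]}';python3 - <<'E'
from h import *
wgrab("pics/w14.png")
cv2.imwrite("pics/scene14.png",viewer.grab_frame("scene"));cv2.imwrite("pics/side14.png",viewer.grab_frame("side"))
E
```

```text
time_s: 18.93
tool_pos: [533.2, -217.2, 15.2]
tool_rot: [-2.105, -2.332, 0.0]
force: [-0.2, -0.3, -0.2]
opening: 85.6
time_s: 19.93
tool_pos: [532.2, -216.8, 203.4]
tool_rot: [-2.103, -2.33, 0.002]
force: [0.2, -1.0, -0.3]
opening: 85.6
```

View pics/w14.png

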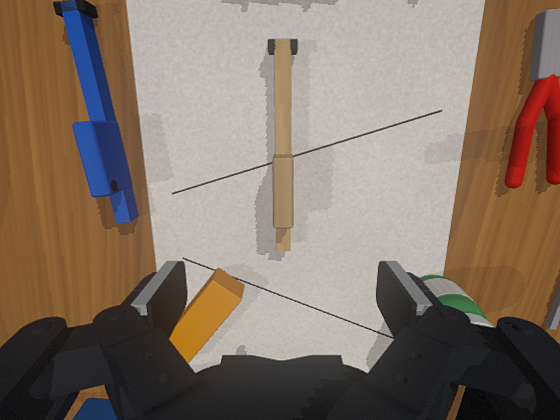

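View pics/scene14.png

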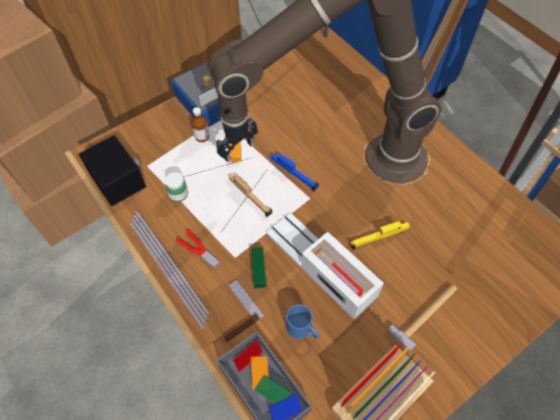

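View pics/side14.png

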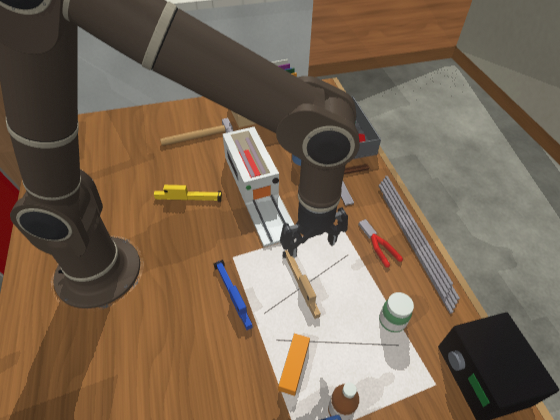

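Run:
```python
from h import *
crop("pics/side14.png","pics/side14c.png",215,120,305,250,5)
B=np.array([498.3,137.2,0]);d=np.array([-.1015,.9948,0]);n=np.array([-d[1],d[0],0])
m=[]
for f in ("side0","side14"):
    im=cv2.imread(f"pics/{f}.png");hsv=cv2.cvtColor(im,cv2.COLOR_BGR2HSV)
    o=cv2.inRange(hsv,(5,150,90),(14,255,200));o[:175]=0;o[205:]=0;o[:,:245]=0;o[:,275:]=0
    ys,xs=np.nonzero(o);print(f,"flap",len(xs),xs.min(),xs.max(),ys.min(),ys.max())
```

```text
side0 flap 153 253 269 186 198
side14 flap 153 253 269 186 198
```

View pics/side14c.png

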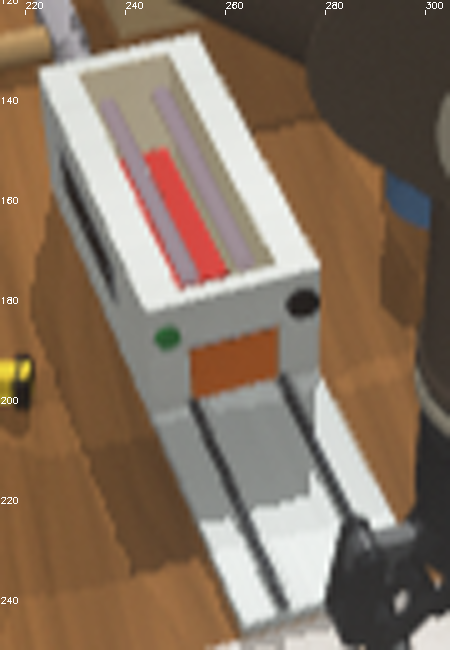

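Run:
```python
from h import *
S=cam("side");B=np.array([498.3,137.2,0]);d=np.array([-.1015,.9948,0]);n=np.array([-d[1],d[0],0])
for p in [(248.6,149.6),(239.4,151.6),(260.4,174.4)]:
    X=onz(S,p,46);print(((X-B)@d).round(1),((X-B)@n).round(1))
o=env.get_obs();print(o["time_s"],abs(o["qvel"]).max())
W=wcam("pics/w14.png")
print("nose",(onz(W,(282.5,39),22)-B)@d, "handle top",onz(W,(283.5,192),50))
```

```text
193.8 -19.5
194.8 12.6
68.4 -18.2
20.0833 0.006486781471262602
nose -216.44220134305615 handle top [ 533.90605727 -214.23650599   50.        ]
```

```bash
python3 -c "
from cell import env
print(env.job_done())"
```

```text
the job is handed in; nothing more can be done
None
```

I laid the red bar in the loading track about 89 mm before the mouth, centred to about 1 mm, and let go. Then I pushed it through the flap with the wooden stick, pulled the stick straight out, and laid the stick on the bench. I handed the job in at about 20 s; no verdict was given.

**Bar:** both fixed cameras show it in the tunnel through the window. Its front end reads about 194–208 mm in and its rear end 68–76 mm, with its middle within about 3 mm of the centre line. The readings disagree by about 10 mm, because the lamps hide part of the bar, but all clear the 47 mm needed. I could not check inside whether it lies flat, but nothing looked tipped.

**Flap:** its outline in the side camera matches the start pixel for pixel, so it is shut.

**Stick:** it lies on the paper with its nose about 216 mm before the mouth, about 46 mm clear of the track. I judged it flat by eye, from the contact when lowering it and the pictures.

**Other things:** the objects in view look unmoved in the last pictures, though I did not measure them again. The highest wrist force I read was about 8 N.

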